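Fetch the spice jar from the right lidded bin

ROBOT

A 6-joint arm with a two-finger parallel gripper is mounted at the origin on the work surface; the furniture and walls round the work are solid. World frame = base frame: x ahead of the robot, y to its left, z up, the work surface at z = 0. Lengths are in m, angles in degrees, forces in N, time in s.
With the tool pointing down it reaches from about 0.4 to 0.825 m from the base axis. Payload 7 kg.
Tool frame: the origin (TCP) lies midway between the tips of the shut fingers; the grasp point (between the pads) lies 19 mm behind it; z points along the fingers, y is the line along which they close (so a half turn about z gives the same grasp; the last joint's range is limited). The gripper opens to 88 mm and grips with 3 to 60 N. Pads are 19 mm wide; open, the fingers measure 130 mm over their backs; the gripper's body (78 mm by 193 mm) begins 47 mm behind the grasp point.
Start: joints at [-54.368, 20.546, 0.682, 0, -70.136, -16.507], TCP at [0.221, -0.638, 0.227] pointing down, gripper open.
Joint ranges: [-176.03, 176.03], [-82.01, 121.73], [-58.28, 71.71], [-173.87, 95.51], [-174.79, -0.11], [-173.66, 173.66]. Speed limits (degrees/s): [136.94, 136.94, 172.46, 180, 180, 180].

INTERFACE

Orientations are given as [roll, pitch, yaw] about the fixed x, y, z axes, in that order (R = Rz(yaw) Ry(pitch) Rx(roll)).
In Python, from plant import r gives the robot as it stands.
- The arm moves only by the tool drive_tool, never from a script. Its argument "commands" is a list of rows, each an object of numbers: "hand": the closure, from 0 (fully open) to 1 (shut); "tx", "ty", "tz": the shift along the world's x, y, z scaled (see below); "turn": the turn about the world's z scaled (see below). A call has 1 to 10 rows; each row is the pose to reach, as a shift and turn from the pose commanded when the call began; what a row does not reach only later rows make up. The controller multiplies each number of a shift by 0.6 m and each number of a turn by 90 degrees. A row lasts 1/10 s, in which the tool goes at most 50 mm and 8.59 degrees, less where a joint would pass 70% of its speed; a pose out of reach is approached as far as the arm can. A call with a number of a shift or a turn outside -1 to 1 is refused whole. A call with a gripper value outside its range is refused whole. The fingers move at their own pace and stop on an object; "grip_force" is the grip in N (left out, the last holds). Time passes only in rows, so rows that repeat a pose let the fingers close. It gives the time, the measured TCP pose, the force, the opening and the grip force at its end, in the units of the state.
- r.get_state(): the state, without advancing time (a new reading comes with each control period).
- r.capture(name): name is "side" or "top" or "wrist"; returns a dict with "frame" (480x640x3 uint8, red, green, blue), "fx", "fy", "cx", "cy" (pixels), "world_from_camera" (4x4, takes a point from camera to world coordinates); the wrist camera has in their place "T_tool_cam" (4x4, takes a point from camera to tool coordinates, whose origin is the TCP and whose axes are the flange's). Camera axes: x right, y down, z forward; pixel columns grow to the right and rows downward; lengths in m; the calibration is good to about 2 mm. A picture is of the moment at which its call begins: read the wrist's pose just before it. There is no depth.
- r.close_job(): hands the job in; it is judged then, once.
Trained networks look in the newest picture that a camera, given by its name, has taken for a name from the list of things; names that differ only in an ending like _2 or _b are one class to them, and where a whole thing is asked for, a point or a joint stands for the part that bears it (a point fixed in the world has none). Each returns a list of dicts, best first, with "score" (0 to 1); they miss things now and then, are a little off and sometimes report something else, mostly with a low value. They report only what shows in the picture. A call takes as long as a camera call.
- r.trace(label, camera): "pixels" (480x640 bool, what is visible of it) and "extent" ([left, top, right, bottom] in pixels, round what is visible of it).
The state is a dict: "time_s": time; "joints": joint angles; "qd": joint speeds; "joint_torque": joint torques, N m; "tcp_pos": TCP position; "eef_rot": TCP orientation; "contact_force": force on the tool from outside, world axes, zero at the start; "moment": the same for the moment, N m; "gripper_width": finger opening in m; "gripper_force": force on a finger pad.
Only numpy, scipy, OpenCV 4.12 (cv2) and the standard library are available. Lean on these libraries where they do the work, as an engineer would, in place of code of your own. Each camera call takes 0.05 s, during which the arm holds its last target. There are 200 camera calls.

TASK

The spice jar is in the bin whose lid has the long bar grip: swing that lid right back, past upright, so that it stays open by itself, then lift the jar out and stand it upright on the chopping board without dropping it. Keep the other three bins shut and do not disturb the mug, the jam jar, the honey jar or the second spice jar standing on the table.

Things in the scene. Friction and masses are not known exactly. Their poses are not given: they have to be found in the camera images.
- plinth: Wooden plinth, 150 x 452 x 12 mm, fixed on the table; four alike light-wood bins stand on it side by side, 110 mm apart along its y, all facing as it does. Origin at the centre of its underside; x to the back of the row (away from the robot), y along the row.
- bin_long: The bin to open, told by the straight bar grip 72 mm long (across the lid), 12 mm thick, on its lid; its place in the row varies. 134 (x) x 106 (y) x 118 mm high, walls and floor 5 mm, inside 124 x 96 mm. Fixed. Origin at the centre of its underside, 12 mm above the table; x to the back (hinge side), y along the row, z up. It holds the spice jar.
- lid_long (a joint): Angle of its lid, rad: 0 shut, 1.57 upright, 1.85 right back at its stop; the front edge rises. The hinge is stiff (0.32 N m friction; lid about 220 g; some 4 N at the front edge raise it): the lid stays at whatever angle it is left.
- grip_long (a point): Centre of the top of that lid's bar grip: a solid flat-sided upright bar, 12 mm thick front to back, 72 mm along the row, 28 mm high, standing on the lid's top face 117 mm in front of the hinge line. Axes as the lid's: they turn with it.
- hinge_long (a point): Middle of that lid's hinge line (along the bin's y) on the bin's back top edge, 130 mm above the table. Fixed, axes as the bin's. The lid is a plate 142 mm from hinge to front edge, 104 mm wide, 8 mm thick; shut, its underside lies on the rim and its front edge overhangs the bin's front by 8 mm.
- lid_short (a joint): Angle of a wrong bin's lid, 0 shut; the same bin and lid, but the lid bears a straight bar grip only 30 mm long (across the lid), 12 mm thick, 28 mm high. Must stay shut.
- bin_short: That wrong bin (the one with a straight bar grip only 30 mm long (across the lid), 12 mm thick); size, origin and axes as bin_long. Fixed. It holds something else.
- lid_round (a joint): Angle of a wrong bin's lid, 0 shut; the same bin and lid, but the lid bears a round mushroom knob 28 mm across, 28 mm high. Must stay shut.
- bin_round: That wrong bin (the one with a round mushroom knob 28 mm across); size, origin and axes as bin_long. Fixed. It holds something else.
- lid_square (a joint): Angle of a wrong bin's lid, 0 shut; the same bin and lid, but the lid bears a square block grip 26 x 26 mm, 28 mm high. Must stay shut.
- bin_square: That wrong bin (the one with a square block grip 26 x 26 mm); size, origin and axes as bin_long. Fixed. It holds something else.
- jar: Glass spice jar, red cap, round, 45 mm across (cap too), 106 mm high, cap from 85 mm up, 90 to 180 g. Stands upright in bin_long, hidden by the lid, up to 20 mm along the row and 8 mm front or back from the bin's middle; its underside is 17 mm above the table, its top 7 mm below the rim. Origin at the centre of its underside, z up.
- board: Small oblong light chopping board lying flat left of the bins, 160 (x) x 240 (y) x 13 mm thick, one hand-hole near a short edge. Fixed. Origin at the centre of its underside; x along the short side, y along the long side; top 13 mm above the table.
- mug: Bystander: green and white mug, 86 x 121 x 99 mm, behind the left end of the bins. Origin at the centre of its underside.
- jam_jar: Bystander: jam jar with yellow lid, 72 mm across, 102 mm high, at the left beyond the board. Origin at the centre of its underside.
- honey_jar: Bystander: honey jar with yellow lid, 64 mm square, 109 mm high, at the right near the robot. Origin at the centre of its underside.
- spare_jar: Bystander: another spice jar with red cap, 45 mm across, 106 mm high, standing on the table right of the bins. Origin at the centre of its underside.

How it is judged:
By the outcome, as a careful person would: the job done as asked, in the order asked, and still so for the second after the job is handed in, with the robot touching nothing.
It also fails if it takes over 64 s, if anything falls off the work surface, if the arm or the gripper's body presses on something with over 40 N, if the wrist force passes 120 N, or if a joint passes its speed limit or range.

## Working session

There is one attempt and no reset: what is moved stays moved. The work goes in short steps, Python scripts to look and compute and a tool call to move; the robot and the scene stay as the last step left them, time stands still between calls to the robot, and variables do not carry over. Pictures are saved under pics/ and viewed, at most 10 in all, crops included, and the job is handed in when it is done.

Besides the shell and the picture viewer there is one more tool, called after ">>>" as name(argument=value, ...), one argument or row to a line, values as JSON. drive_tool: Moves the arm, as the interface text tells. Its arguments: {"type":"object","properties":{"commands":{"type":"array"},"grip_force":{"type":"number"}},"required":["commands"]}

```bash
mkdir -p pics; cat > h.py <<'E'
import numpy as np, cv2
from plant import r
def cap(n,save=None):
    c=r.capture(n)
    if save: cv2.imwrite('pics/'+save,c['frame'][:,:,::-1])
    return c
def ray(c,u,v,z,T=None):
    T=np.array(c['world_from_camera']) if T is None else T
    d=T[:3,:3]@np.array([(u-c['cx'])/c['fx'],(v-c['cy'])/c['fy'],1]); o=T[:3,3]
    return o+d*(z-o[2])/d[2]
E
python3 - <<'E'
from h import *
for n in ('top','side'):
    c=cap(n,n+'1.png'); print(n,np.round(c['world_from_camera'],3).tolist(),c['fx'])
    for l in ('grip_long','lid_long','bin_long','lid_short','lid_round','lid_square','board','mug','jam_jar','honey_jar','spare_jar','plinth'):
        for d in r.trace(l,n)[:2]:
            ys,xs=np.nonzero(d['pixels']); print(l,round(d['score'],2),np.round(d['extent']).tolist(),round(xs.mean()),round(ys.mean()))
print(r.get_state())
E
```

```text
top [[-0.022, -0.786, 0.618, -0.629], [-1.0, 0.024, -0.004, -0.053], [-0.011, -0.617, -0.787, 1.532], [0.0, 0.0, 0.0, 1.0]] 561.8148066299792
grip_long 0.62 [368.0, 214.0, 404.0, 242.0] 387 229
lid_long 0.84 [367.0, 216.0, 404.0, 240.0] 386 229
bin_long 0.96 [370.0, 213.0, 401.0, 259.0] 384 239
lid_round 0.91 [338.0, 201.0, 370.0, 240.0] 355 223
lid_square 0.44 [367.0, 213.0, 401.0, 259.0] 384 239
board 0.96 [165.0, 252.0, 245.0, 298.0] 207 276
board 0.51 [332.0, 204.0, 368.0, 259.0] 353 233
mug 0.66 [339.0, 202.0, 370.0, 240.0] 355 223
mug 0.61 [218.0, 184.0, 252.0, 216.0] 231 201
jam_jar 0.61 [181.0, 194.0, 205.0, 229.0] 190 211
jam_jar 0.22 [365.0, 212.0, 400.0, 259.0] 384 239
honey_jar 0.87 [417.0, 286.0, 442.0, 324.0] 430 304
plinth 0.85 [330.0, 257.0, 401.0, 267.0] 363 261
plinth 0.42 [368.0, 212.0, 403.0, 261.0] 384 239
side [[-0.348, 0.774, -0.529, 1.217], [0.937, 0.283, -0.203, 0.234], [-0.007, -0.566, -0.824, 1.276], [0.0, 0.0, 0.0, 1.0]] 450.5243050034635
grip_long 0.55 [219.0, 203.0, 269.0, 246.0] 244 225
lid_long 0.56 [218.0, 204.0, 273.0, 246.0] 244 225
lid_long 0.56 [3
[... 633 characters left out ...]
] 298 287
{'time_s': 1.3, 'joints': array([-5.43679592e+01,  2.05478531e+01,  6.82218952e-01, -1.33240070e-04,
       -7.01351974e+01, -1.65077981e+01]), 'qd': array([ 0.03285162,  0.03894883, -0.03132846, -0.00361872, -0.03459327,
        0.0244656 ]), 'joint_torque': array([-9.52189876e-04, -5.82389545e+01,  2.93293118e+01,  7.00263709e+00,
        1.22076657e-02,  3.51715175e-05]), 'tcp_pos': array([ 0.22113238, -0.63773492,  0.22654594]), 'eef_rot': array([ 1.79999167e+02, -1.16134686e-04, -1.60875803e+02]), 'contact_force': array([-0.06784063,  0.38394906, -0.39065964]), 'moment': array([-0.01463741,  0.06520732,  0.03364755]), 'gripper_force': 0.0, 'gripper_width': 0.08774350443354613}
```

```bash
python3 - <<'E'
import cv2
a=cv2.imread('pics/top1.png')[160:340,150:460]; b=cv2.imread('pics/side1.png')[180:380,170:480]
cv2.imwrite('pics/t1c.png',cv2.resize(a,None,fx=2.55,fy=2.55,interpolation=cv2.INTER_CUBIC))
cv2.imwrite('pics/s1c.png',cv2.resize(b,None,fx=2.55,fy=2.55,interpolation=cv2.INTER_CUBIC))
E
```

```text
(no output)
```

View pics/t1c.png

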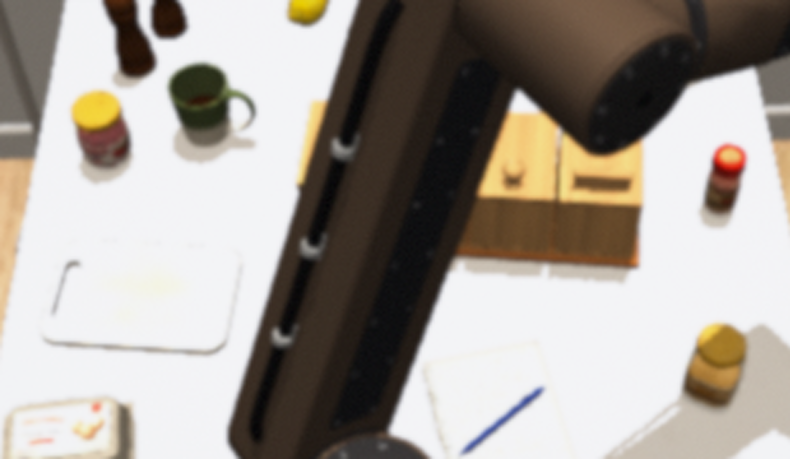

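View pics/s1c.png

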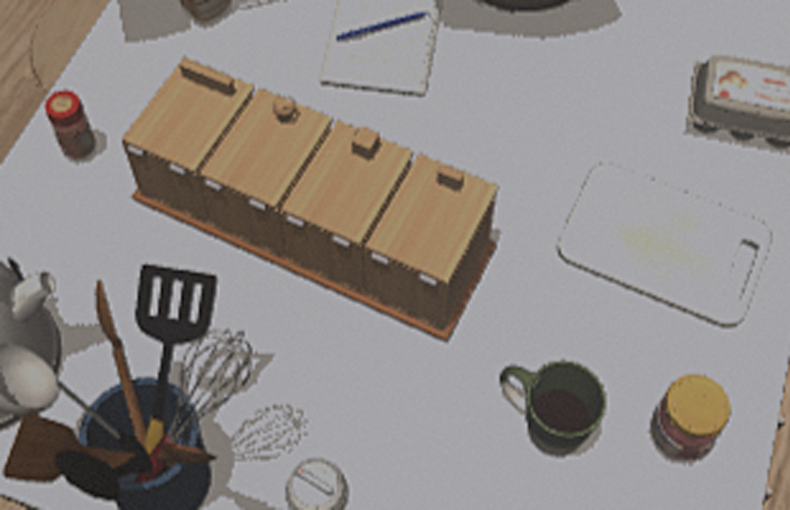

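The rightmost bin (top crop about 600,182; side crop about 208,76) has the long bar. The next ones to its left are the knob, the square block and the short bar. The board lies at the left (side crop about 665,243).

```bash
python3 - <<'E'
from h import *
s=r.capture('side'); t=r.capture('top')
S=lambda u,v,z:np.round(ray(s,170+u/2.55,180+v/2.55,z),3)
T=lambda u,v,z:np.round(ray(t,150+u/2.55,160+v/2.55,z),3)
for n,p in dict(backR=(125,142),frontR=(183,57),frontL=(497,185),backL=(447,282)).items(): print('side lid',n,S(*p,.138))
print('S grip top ends',S(181,61,.166),S(236,84,.166))
print('T lid front R',T(641,206,.138),'front seam',T(557,200,.138),'back R',T(641,115,.138))
print('T grip top',T(573,178,.166),T(631,178,.166))
print('board S',[S(*p,.013) for p in ((600,162),(772,235),(735,325),(560,250))],'T',[T(*p,.013) for p in ((240,250),(225,352),(43,343),(60,250))])
print('mug',S(565,405,.05),T(205,105,.05),'honey T',T(715,370,.05),'spare',S(72,130,.05),T(724,180,.05),'jam',T(103,130,.05))
E
```

```text
side lid backR [ 0.594 -0.331  0.138]
side lid frontR [ 0.452 -0.323  0.138]
side lid frontL [0.499 0.106 0.138]
side lid backL [0.64  0.092 0.138]
S grip top ends [ 0.478 -0.309  0.166] [ 0.487 -0.23   0.166]
T lid front R [ 0.444 -0.325  0.138] front seam [ 0.456 -0.222  0.138] back R [ 0.592 -0.342  0.138]
T grip top [ 0.468 -0.241  0.166] [ 0.466 -0.312  0.166]
board S [array([0.339, 0.209, 0.013]), array([0.372, 0.439, 0.013]), array([0.512, 0.418, 0.013]), array([0.485, 0.194, 0.013])] T [array([0.483, 0.185, 0.013]), array([0.326, 0.194, 0.013]), array([0.346, 0.423, 0.013]), array([0.49 , 0.422, 0.013])]
mug [0.695 0.253 0.05 ] [0.707 0.242 0.05 ] honey T [ 0.261 -0.402  0.05 ] spare [ 0.553 -0.449  0.05 ] [ 0.552 -0.456  0.05 ] jam [0.665 0.379 0.05 ]
```

>>> drive_tool(
  commands=[
    {"tx": 0.0, "ty": 0.0, "tz": 0.12, "turn": 0, "hand": 0},
    {"tx": 0.427, "ty": 0.607, "tz": 0.12, "turn": -0.277, "hand": 0},
    {"tx": 0.427, "ty": 0.607, "tz": 0.12, "turn": -0.277, "hand": 0},
    {"tx": 0.427, "ty": 0.607, "tz": 0.12, "turn": -0.277, "hand": 0},
    {"tx": 0.427, "ty": 0.607, "tz": 0.12, "turn": -0.277, "hand": 0},
    {"tx": 0.427, "ty": 0.607, "tz": 0.12, "turn": -0.277, "hand": 0},
    {"tx": 0.427, "ty": 0.607, "tz": 0.12, "turn": -0.277, "hand": 0},
    {"tx": 0.427, "ty": 0.607, "tz": 0.12, "turn": -0.277, "hand": 0},
    {"tx": 0.427, "ty": 0.607, "tz": 0.12, "turn": -0.277, "hand": 0},
    {"tx": 0.427, "ty": 0.607, "tz": 0.12, "turn": -0.277, "hand": 0},
  ],
  grip_force=20,
)

```text
time_s: 2.4
tcp_pos: [0.4773, -0.2729, 0.2991]
eef_rot: [-180.0, 0.1, 174.2]
contact_force: [1.0, -1.3, -0.1]
gripper_width: 0.0877
gripper_force: 0.0
```

>>> drive_tool(
  commands=[
    {"tx": 0, "ty": 0, "tz": 0, "turn": 0, "hand": 0},
    {"tx": 0, "ty": 0, "tz": 0, "turn": 0, "hand": 0},
    {"tx": 0, "ty": 0, "tz": 0, "turn": 0, "hand": 0},
  ],
)

```text
time_s: 2.7
tcp_pos: [0.476, -0.2752, 0.2985]
eef_rot: [-180.0, -0.0, 174.2]
contact_force: [-0.5, 0.2, -0.4]
gripper_width: 0.0874
gripper_force: 0.0
```

```bash
python3 - <<'E'
from h import *
from scipy.spatial.transform import Rotation as Ro
s=r.get_state(); c=cap('wrist','w1.png')
T=np.eye(4);T[:3,:3]=Ro.from_euler('xyz',s['eef_rot'],degrees=True).as_matrix();T[:3,3]=s['tcp_pos']
T=T@np.array(c['T_tool_cam']); print(s['time_s'],s['tcp_pos'],s['eef_rot'],np.round(T,3).tolist(),c['fx'])
np.save('Tw1.npy',T)
for d in r.trace('grip_long','wrist')[:2]:
    m=d['pixels'].astype(np.uint8); ys,xs=np.nonzero(m); print(d['score'],d['extent'],ray(c,xs.mean(),ys.mean(),.166,T))
    b=cv2.minAreaRect(np.c_[xs,ys].astype(np.float32)); print(b)
E
```

```text
2.7 [ 0.47603902 -0.27518827  0.29847769] [-1.79993561e+02 -1.25990713e-02  1.74187603e+02] [[0.101, 0.956, 0.276, 0.401], [0.995, -0.097, -0.029, -0.267], [-0.001, 0.278, -0.961, 0.456], [0.0, 0.0, 0.0, 1.0]] 336.6991972766518
0.73 [586.4, 203.8, 640.0, 274.8] [ 0.51321784 -0.01149238  0.166     ]
((613.0, 239.5), (75.0, 52.0), 90.0)
0.61 [266.2, 196.8, 373.1, 311.1] [ 0.49958551 -0.27902666  0.166     ]
((320.0, 255.5), (113.0, 108.0), 90.0)
```

View pics/w1.png

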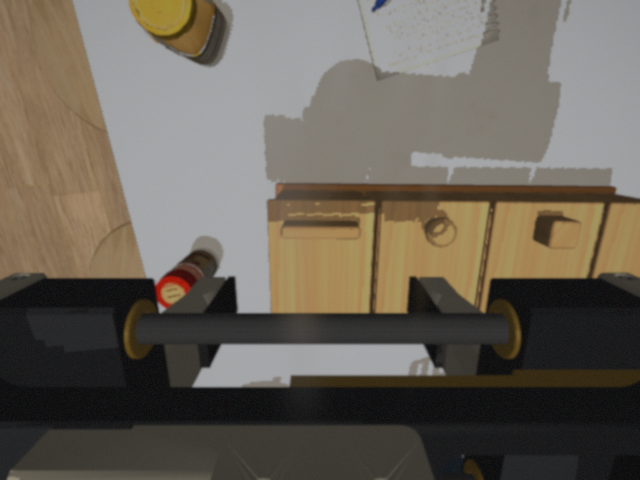

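The wrist picture shows the bar at about (281–360, 222–239), nearly parallel to the image rows, with the seam to the next lid at u≈376.

```bash
python3 - <<'E'
import cv2; from h import *
T=np.load('Tw1.npy'); c=r.capture('wrist')
cv2.imwrite('pics/w1c.png',cv2.resize(cv2.imread('pics/w1.png')[180:330,255:395],None,fx=5,fy=4,interpolation=cv2.INTER_CUBIC))
for p,z in (((281,237),.166),((360,238),.166),((281,239),.166),((360,239),.166),((320,234),.166),((268,200),.138),((374,203),.138),((489,204),.138),((376,250),.138),((375,312),.138),((271,312),.138),((488,290),.138)): print(p,np.round(ray(c,*p,z,T),4))
E
```

```text
(281, 237) [ 0.4793 -0.3117  0.166 ]
(360, 238) [ 0.4874 -0.2413  0.166 ]
(281, 239) [ 0.4812 -0.3119  0.166 ]
(360, 239) [ 0.4884 -0.2413  0.166 ]
(320, 234) [ 0.4801 -0.2766  0.166 ]
(268, 200) [ 0.4493 -0.3234  0.138 ]
(374, 203) [ 0.4624 -0.2231  0.138 ]
(489, 204) [ 0.4745 -0.1139  0.138 ]
(376, 250) [ 0.5098 -0.2239  0.138 ]
(375, 312) [ 0.5781 -0.2288  0.138 ]
(271, 312) [ 0.5671 -0.3375  0.138 ]
(488, 290) [ 0.5647 -0.1117  0.138 ]
```

View pics/w1c.png

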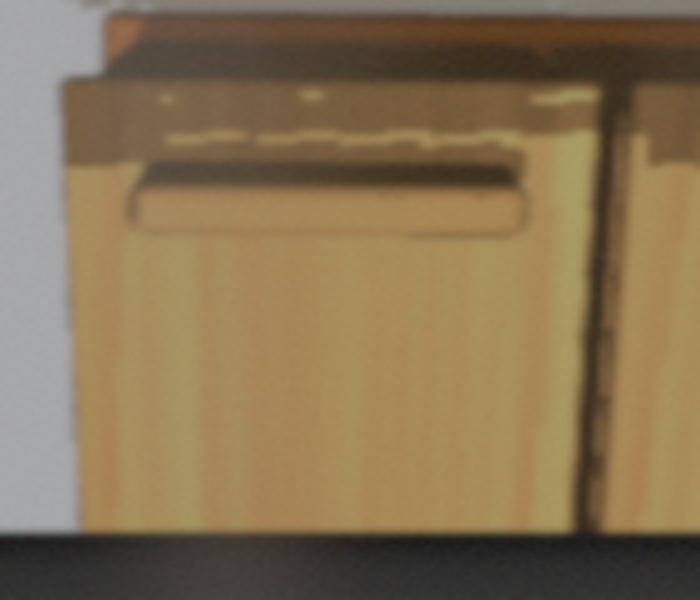

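>>> drive_tool(
  commands=[
    {"tx": 0.005, "ty": 0, "tz": -0.08, "hand": 0},
    {"tx": 0.005, "ty": 0, "tz": -0.16, "hand": 0},
    {"tx": 0.005, "ty": 0, "tz": -0.22, "hand": 0},
    {"tx": 0.005, "ty": 0, "tz": -0.24, "hand": 0},
    {"tx": 0.005, "ty": 0, "tz": -0.259, "hand": 0},
    {"tx": 0.005, "ty": 0, "tz": -0.259, "hand": 0},
    {"tx": 0.005, "ty": 0, "tz": -0.259, "hand": 0},
  ],
)

```text
invalid input
```

>>> drive_tool(
  commands=[
    {"hand": 1},
    {"hand": 1},
    {"hand": 1},
    {"hand": 1},
    {"hand": 1},
    {"hand": 1},
  ],
  grip_force=20,
)

```text
invalid input
```

>>> drive_tool(
  commands=[
    {"tx": 0.005, "ty": 0, "tz": -0.08, "turn": 0, "hand": 0},
    {"tx": 0.005, "ty": 0, "tz": -0.16, "turn": 0, "hand": 0},
    {"tx": 0.005, "ty": 0, "tz": -0.22, "turn": 0, "hand": 0},
    {"tx": 0.005, "ty": 0, "tz": -0.24, "turn": 0, "hand": 0},
    {"tx": 0.005, "ty": 0, "tz": -0.259, "turn": 0, "hand": 0},
    {"tx": 0.005, "ty": 0, "tz": -0.259, "turn": 0, "hand": 0},
    {"tx": 0.005, "ty": 0, "tz": -0.259, "turn": 0, "hand": 0},
  ],
)

```text
time_s: 3.55
tcp_pos: [0.4804, -0.2754, 0.1446]
eef_rot: [-180.0, 0.1, 174.2]
contact_force: [-0.1, 0.1, 1.1]
gripper_width: 0.0872
gripper_force: 0.0
```

>>> drive_tool(
  commands=[
    {"tx": 0, "ty": 0, "tz": 0, "turn": 0, "hand": 1},
    {"tx": 0, "ty": 0, "tz": 0, "turn": 0, "hand": 1},
    {"tx": 0, "ty": 0, "tz": 0, "turn": 0, "hand": 1},
    {"tx": 0, "ty": 0, "tz": 0, "turn": 0, "hand": 1},
    {"tx": 0, "ty": 0, "tz": 0, "turn": 0, "hand": 1},
  ],
  grip_force=20,
)

```text
time_s: 4.05
tcp_pos: [0.4799, -0.2769, 0.1445]
eef_rot: [-179.8, 0.1, 174.2]
contact_force: [-1.2, -11.4, 1.6]
gripper_width: 0.0717
gripper_force: 20.0
```

>>> drive_tool(
  commands=[
    {"tx": 0.006, "ty": -0.002, "tz": 0.017, "turn": 0, "hand": 1},
    {"tx": 0.013, "ty": -0.003, "tz": 0.033, "turn": 0, "hand": 1},
    {"tx": 0.021, "ty": -0.004, "tz": 0.049, "turn": 0, "hand": 1},
    {"tx": 0.031, "ty": -0.005, "tz": 0.063, "turn": 0, "hand": 1},
    {"tx": 0.042, "ty": -0.006, "tz": 0.077, "turn": 0, "hand": 1},
    {"tx": 0.054, "ty": -0.007, "tz": 0.09, "turn": 0, "hand": 1},
    {"tx": 0.054, "ty": -0.007, "tz": 0.09, "turn": 0, "hand": 1},
  ],
)

```text
time_s: 4.75
tcp_pos: [0.5093, -0.2802, 0.1983]
eef_rot: [-179.9, -0.3, 174.2]
contact_force: [-10.1, -4.1, 8.7]
gripper_width: 0.0718
gripper_force: 20.0
```

>>> drive_tool(
  commands=[
    {"tx": 0.01, "ty": -0.002, "tz": 0.015, "turn": 0, "hand": 1},
    {"tx": 0.024, "ty": -0.003, "tz": 0.026, "turn": 0, "hand": 1},
    {"tx": 0.04, "ty": -0.0045, "tz": 0.035, "turn": 0, "hand": 1},
    {"tx": 0.056, "ty": -0.006, "tz": 0.044, "turn": 0, "hand": 1},
    {"tx": 0.073, "ty": -0.0075, "tz": 0.051, "turn": 0, "hand": 1},
    {"tx": 0.09, "ty": -0.009, "tz": 0.056, "turn": 0, "hand": 1},
    {"tx": 0.09, "ty": -0.009, "tz": 0.056, "turn": 0, "hand": 1},
  ],
)

```text
time_s: 5.45
tcp_pos: [0.5657, -0.2865, 0.2327]
eef_rot: [-179.8, -0.0, 174.2]
contact_force: [-3.3, -5.1, 6.6]
gripper_width: 0.0717
gripper_force: 20.0
```

>>> drive_tool(
  commands=[
    {"tx": 0.017, "ty": -0.002, "tz": 0.005, "turn": 0, "hand": 1},
    {"tx": 0.035, "ty": -0.0035, "tz": 0.0085, "turn": 0, "hand": 1},
    {"tx": 0.052, "ty": -0.005, "tz": 0.0085, "turn": 0, "hand": 1},
    {"tx": 0.07, "ty": -0.007, "tz": 0.008, "turn": 0, "hand": 1},
    {"tx": 0.088, "ty": -0.009, "tz": 0.005, "turn": 0, "hand": 1},
    {"tx": 0.105, "ty": -0.0105, "tz": 0.001, "turn": 0, "hand": 1},
    {"tx": 0.105, "ty": -0.0105, "tz": 0.001, "turn": 0, "hand": 1},
  ],
)

```text
time_s: 6.15
tcp_pos: [0.63, -0.2936, 0.2332]
eef_rot: [-179.8, 0.1, 174.2]
contact_force: [1.8, -10.4, 2.7]
gripper_width: 0.0717
gripper_force: 20.0
```

>>> drive_tool(
  commands=[
    {"tx": 0.017, "ty": -0.002, "tz": -0.006, "turn": 0, "hand": 1},
    {"tx": 0.033, "ty": -0.0035, "tz": -0.012, "turn": 0, "hand": 1},
    {"tx": 0.045, "ty": -0.0045, "tz": -0.018, "turn": 0, "hand": 1},
    {"tx": 0.045, "ty": -0.0045, "tz": -0.018, "turn": 0, "hand": 1},
    {"tx": 0.045, "ty": -0.0045, "tz": -0.018, "turn": 0, "hand": 1},
  ],
)

```text
time_s: 6.65
tcp_pos: [0.6568, -0.2965, 0.2226]
eef_rot: [-179.7, 0.2, 174.2]
contact_force: [2.0, -10.6, 1.4]
gripper_width: 0.0713
gripper_force: 20.0
```

```bash
python3 - <<'E'
from h import *
cap('side','s2.png'); a=cv2.imread('pics/s2.png')[120:360,130:450]
cv2.imwrite('pics/s2c.png',cv2.resize(a,None,fx=2.5,fy=2.5,interpolation=cv2.INTER_CUBIC))
E
```

```text
(no output)
```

View pics/s2c.png

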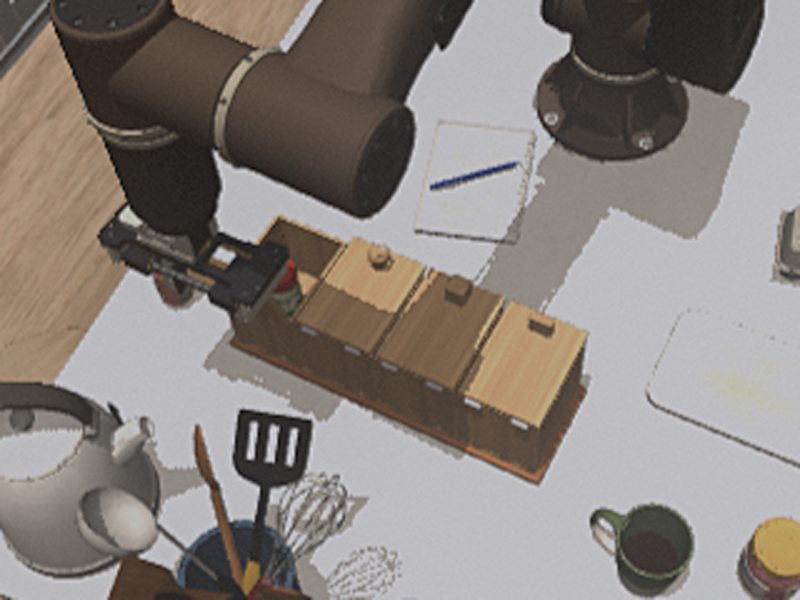

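The lid is back. The jar's red cap shows inside the bin at crop (290,275).

>>> drive_tool(
  commands=[
    {"tx": 0, "ty": 0, "tz": 0, "turn": 0, "hand": 0},
    {"tx": 0, "ty": 0, "tz": 0, "turn": 0, "hand": 0},
    {"tx": 0, "ty": 0, "tz": 0, "turn": 0, "hand": 0},
    {"tx": 0, "ty": 0, "tz": 0, "turn": 0, "hand": 0},
    {"tx": 0, "ty": 0, "tz": 0.03, "turn": 0, "hand": 0},
    {"tx": 0, "ty": 0, "tz": 0.08, "turn": 0, "hand": 0},
    {"tx": 0, "ty": 0, "tz": 0.15, "turn": 0, "hand": 0},
    {"tx": 0, "ty": 0, "tz": 0.23, "turn": 0, "hand": 0},
    {"tx": 0, "ty": 0, "tz": 0.23, "turn": 0, "hand": 0},
  ],
)

```text
time_s: 7.6
tcp_pos: [0.6576, -0.2945, 0.3672]
eef_rot: [-179.8, 0.6, 174.2]
contact_force: [0.8, 0.1, 1.2]
gripper_width: 0.0877
gripper_force: 0.0
```

>>> drive_tool(
  commands=[
    {"tx": -0.08, "ty": 0, "tz": 0, "turn": 0, "hand": 0},
    {"tx": -0.16, "ty": 0.0, "tz": 0, "turn": 0, "hand": 0},
    {"tx": -0.22, "ty": 0.02, "tz": 0, "turn": 0, "hand": 0},
    {"tx": -0.22, "ty": 0.02, "tz": 0, "turn": 0, "hand": 0},
    {"tx": -0.22, "ty": 0.02, "tz": 0, "turn": 0, "hand": 0},
    {"tx": -0.22, "ty": 0.02, "tz": 0, "turn": 0, "hand": 0},
  ],
)

```text
time_s: 8.2
tcp_pos: [0.5244, -0.2813, 0.3585]
eef_rot: [180.0, 0.0, 174.2]
contact_force: [0.7, 0.1, -0.1]
gripper_width: 0.0878
gripper_force: 0.0
```

```bash
python3 - <<'E'
from h import *
from scipy.spatial.transform import Rotation as Ro
s=r.get_state(); c=cap('wrist','w2.png')
T=np.eye(4);T[:3,:3]=Ro.from_euler('xyz',s['eef_rot'],degrees=True).as_matrix();T[:3,3]=s['tcp_pos']
T=T@np.array(c['T_tool_cam']); print(s['tcp_pos']); np.save('Tw2.npy',T)
for cam in ('wrist','side'):
  if cam=='side': c=cap('side','s3.png'); T=None
  for l in ('jar','lid_long'):
   for d in r.trace(l,cam)[:3]:
    ys,xs=np.nonzero(d['pixels']); print(cam,l,round(d['score'],2),np.round(d['extent']).tolist(),np.round(ray(c,xs.mean(),ys.mean(),.123,T),3))
a=cv2.imread('pics/s3.png')[160:280,160:320]; b=cv2.imread('pics/w2.png')
cv2.imwrite('pics/c3.png',np.hstack([cv2.resize(a,(400,300)),cv2.resize(b,(400,300))]))
E
```

```text
[ 0.52440528 -0.28126907  0.35847729]
wrist jar 0.76 [296.0, 187.0, 332.0, 236.0] [ 0.527 -0.289  0.123]
wrist jar 0.57 [546.0, 150.0, 640.0, 271.0] [0.564 0.047 0.123]
wrist lid_long 0.71 [259.0, 263.0, 379.0, 371.0] [ 0.667 -0.298  0.123]
side jar 0.79 [234.0, 222.0, 254.0, 248.0] [ 0.552 -0.274  0.123]
side lid_long 0.81 [201.0, 221.0, 246.0, 248.0] [ 0.576 -0.335  0.123]
```

View pics/c3.png

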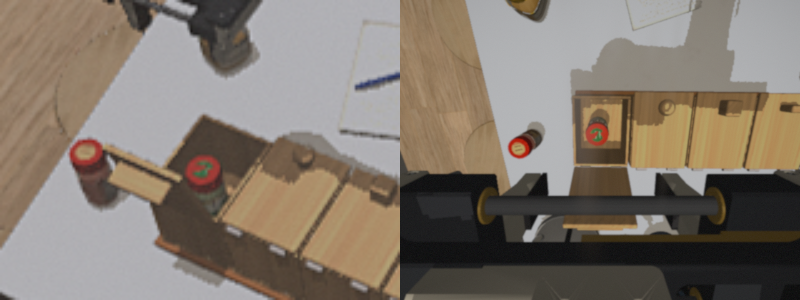

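The lid leans past upright. The jar cap is at wrist px about (315,212) and side px about (241,227).

```bash
python3 - <<'E'
from h import *
T=np.load('Tw2.npy'); c=r.capture('wrist'); s=r.capture('side')
a=cv2.imread('pics/w2.png')[150:280,260:400]; b=cv2.imread('pics/s3.png')[190:260,190:290]
cv2.imwrite('pics/c4.png',np.vstack([cv2.resize(a,(560,390),interpolation=2),cv2.resize(b,(300,210),interpolation=2) if 0 else np.zeros((1,560,3),np.uint8)]))
for n,im,cc,TT,box in(('w',cv2.imread('pics/w2.png'),c,T,(290,180,340,240)),('s',cv2.imread('pics/s3.png'),s,None,(230,215,258,250))):
    g=im.astype(int); m=((g[...,2]>110)&(g[...,1]<80)).astype(np.uint8); z=np.zeros_like(m); x0,y0,x1,y1=box; z[y0:y1,x0:x1]=m[y0:y1,x0:x1]
    ys,xs=np.nonzero(z); print(n,len(xs),xs.min(),xs.max(),ys.min(),ys.max(),np.round(ray(cc,xs.mean(),ys.mean(),.120,TT),4))
    for z0 in (.1,.123): print(z0,[np.round(ray(cc,u,v,z0,TT)[:2],3).tolist() for u,v in((xs.min(),ys.mean()),(xs.max()+1,ys.mean()),(xs.mean(),ys.min()),(xs.mean(),ys.max()+1))])
E
```

```text
w 725 298 333 197 232 [ 0.5323 -0.2893  0.12  ]
0.1 [[0.534, -0.312], [0.539, -0.267], [0.515, -0.288], [0.561, -0.293]]
0.123 [[0.53, -0.31], [0.534, -0.267], [0.511, -0.287], [0.555, -0.292]]
s 97 234 247 222 233 [ 0.5332 -0.2911  0.12  ]
0.1 [[0.529, -0.32], [0.513, -0.278], [0.502, -0.31], [0.544, -0.289]]
0.123 [[0.542, -0.309], [0.527, -0.268], [0.516, -0.299], [0.557, -0.279]]
```

View pics/c4.png

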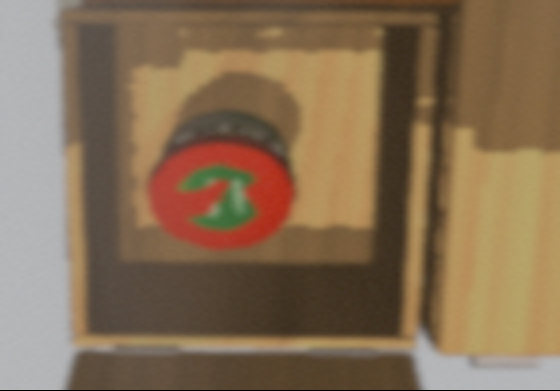

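```bash
cat > se.py <<'E'
import numpy as np, cv2, itertools
def rect(c,d,a0,a1,b):
    n=np.array([-d[1],d[0]]); return np.array([c+d*a+n*s*b for a,s in((a0,1),(a1,1),(a1,-1),(a0,-1))],np.float32)
def ov(A,B): return cv2.intersectConvexConvex(A,B)[0]
def best(jar,lidx=79,W=(50,52,54,58)):
    out=[]
    for phi in range(-90,91,5):
        d=np.array([np.cos(np.radians(phi)),np.sin(np.radians(phi))]);n=np.array([-d[1],d[0]])
        for w in W:
            for on,od in itertools.product((-6,-3,0,3,6),(-4,-2,0,2,4)):
                gm=(w-45)/2-abs(od)
                if gm<1: continue
                c=np.array(jar)+on*n+od*d
                F=np.vstack([rect(c,d,s*(w/2),s*(w/2+21),9.5) for s in(1,-1)])
                fm=min(62-abs(F[:,0]).max(),48-abs(F[:,1]).max())
                B=rect(c,d,-96.5,96.5,39)
                lm=max([m for m in range(-30,30,2) if ov(B,np.array([[lidx-m+0.,-52-m*0-2],[lidx+200,-54],[lidx+200,54],[lidx-m,54]],np.float32)[:]*1)<1] or [-99]) if False else None
                # margin: shift the lid toward the body until touching
                lm=-30
                for m in range(-30,21,2):
                    if ov(B,np.array([[lidx-m,-52],[lidx-m+15,-52],[lidx-m+15,52],[lidx-m,52]],np.float32))<1: lm=m
                    else: break
                out.append((min(gm+1,fm,lm),phi,w,on,od,round(gm,1),round(float(fm),1),lm))
    return sorted(out,reverse=True)[:4]
if __name__=='__main__':
    for j in((6,-8.5),(6,-5),(3,-7),(6,-2),(6,0),(-5,-8),(-15,-8),(-25,-8),(-25,0)): print(j,best(j))
E
python3 se.py
```

```text
(6, -8.5) [(np.float32(-1.2211418), 60, 52, 6, 2, 1.5, -1.2, 0), (np.float32(-2.0871696), 60, 58, 6, 4, 2.5, -2.1, 0), (np.float32(-2.0871696), 60, 54, 6, 2, 2.5, -2.1, 0), (np.float32(-2.0871696), 60, 50, 6, 0, 2.5, -2.1, 0)]
(6, -5) [(2, 60, 52, 6, 2, 1.5, 2.3, 2), (np.float32(1.4128304), 60, 54, 6, 2, 2.5, 1.4, 2), (np.float32(1.4128304), 60, 50, 6, 0, 2.5, 1.4, 2), (np.float32(0.73698425), 65, 52, 6, 2, 1.5, 0.7, 10)]
(3, -7) [(np.float32(0.27885818), 60, 52, 6, 2, 1.5, 0.3, 4), (np.float32(-0.58716965), 60, 58, 6, 4, 2.5, -0.6, 4), (np.float32(-0.58716965), 60, 54, 6, 2, 2.5, -0.6, 4), (np.float32(-0.58716965), 60, 50, 6, 0, 2.5, -0.6, 4)]
(6, -2) [(np.float32(2.4128304), 60, 50, 6, 0, 2.5, 2.4, 4), (np.float32(1.8147545), 60, 52, 6, -2, 1.5, 1.8, 4), (np.float32(1.7592583), 65, 50, 6, 0, 2.5, 1.8, 12), (np.float32(1.5628242), 65, 50, 3, 0, 2.5, 1.6, 8)]
(6, 0) [(np.float32(2.2949677), 65, 50, 0, 0, 2.5, 2.3, 6), (np.float32(2.2949677), -65, 50, 0, 0, 2.5, 2.3, 6), (np.float32(2.0), 90, 50, 6, 0, 2.5, 2.0, 20), (np.float32(2.0), 90, 50, 3, 0, 2.5, 2.0, 20)]
(-5, -8) [(np.float32(1.1306419), 55, 52, 6, 2, 1.5, 1.1, 2), (np.float32(0.3114891), 55, 58, 6, 4, 2.5, 0.3, 2), (np.float32(0.3114891), 55, 54, 6, 2, 2.5, 0.3, 2), (np.float32(0.3114891), 55, 50, 6, 0, 2.5, 0.3, 2)]
(-15, -8) [(np.float32(2.5121994), 50, 58, 6, 4, 2.5, 2.5, 4), (np.float32(2.5121994), 50, 54, 6, 2, 2.5, 2.5, 6), (np.float32(2.5121994), 50, 50, 6, 0, 2.5, 2.5, 6), (2.5, 50, 52, 6, 2, 1.5, 3.3, 6)]
(-25, -8) [(np.float32(2.5121994), -50, 50, 6, 0, 2.5, 2.5, 8), (2.5, -50, 52, 6, -2, 1.5, 2.8, 8), (np.float32(2.1794624), -50, 54, 6, -2, 2.5, 2.2, 8), (2, -45, 52, 6, 2, 1.5, 2.7, 2)]
(-25, 0) [(np.float32(3.4128304), 60, 50, 0, 0, 2.5, 3.4, 20), (np.float32(3.4128304), -60, 50, 0, 0, 2.5, 3.4, 20), (np.float32(3.1492996), 55, 54, -3, 2, 2.5, 3.1, 16), (np.float32(3.1492996), 55, 50, -3, 0, 2.5, 3.1, 16)]
```

```bash
python3 - <<'E'
from h import *
c=r.capture('wrist'); T=np.linalg.inv(np.array(c['T_tool_cam']))
im=cv2.imread('pics/w2.png')
im=np.clip(im.astype(float)*2.2,0,255).astype(np.uint8)
def pr(p):
    q=T[:3,:3]@np.array(p)+T[:3,3]; return (int(c['fx']*q[0]/q[2]+c['cx']),int(c['fy']*q[1]/q[2]+c['cy']))
for z,col in((0,(0,255,0)),(-.038,(255,0,0)),(-.066,(0,0,255))):
    for sy in(1,-1):
        pts=[pr((x,sy*y,z)) for x,y in((.0095,.044),(.0095,.065),(-.0095,.065),(-.0095,.044))]
        print(z,sy,pts); cv2.polylines(im,[np.array(pts)],True,col,1)
cv2.polylines(im,[np.array([pr((x,y,-.066)) for x,y in((.039,.0965),(-.039,.0965),(-.039,-.0965),(.039,-.0965))])],True,(255,255,0),1)
print(np.round(T,3).tolist())
cv2.imwrite('pics/w2p.png',im)
E
```

```text
0 1 [(407, 277), (449, 277), (445, 311), (404, 311)]
0 -1 [(233, 277), (191, 277), (195, 311), (235, 311)]
-0.038 1 [(430, 315), (483, 315), (477, 356), (426, 356)]
-0.038 -1 [(208, 314), (155, 314), (162, 356), (213, 356)]
-0.066 1 [(458, 359), (524, 359), (515, 408), (451, 408)]
-0.066 -1 [(180, 358), (113, 358), (123, 408), (186, 408)]
[[-0.0, 1.0, 0.001, -0.001], [-0.961, 0.0, -0.278, 0.029], [-0.278, -0.001, 0.961, 0.173], [0.0, 0.0, 0.0, 1.0]]
```

View pics/w2p.png

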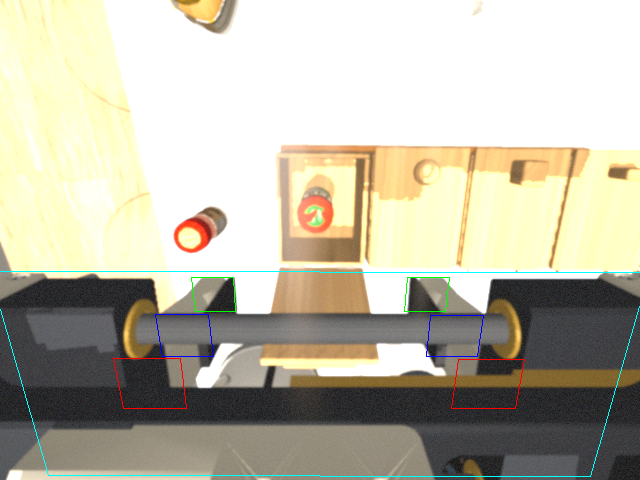

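The fingers taper: about 9 mm thick at the tip (px 218–235, v≈277), widening to 21 mm further back. So a shallow grip on the cap fits in the bin.

```bash
sed -i 's/+21),9.5/+16.5),9.5/' se.py; python3 - <<'E'
from h import *; from se import best
T=np.load('Tw2.npy'); c=r.capture('wrist')
P=np.array([ray(c,u,v,.130,T)[:2] for u,v in((279.5,157.3),(363,157.3),(363.5,262.7),(281,262.7))]); print(P.round(4).tolist())
b=P.mean(0); X=np.array([.995,-.101]);Y=np.array([.101,.995]); print(b, np.ptp(P@X),np.ptp(P@Y))
j=np.array([.533,-.289]); o=(j-b)*1000; print(o@X,o@Y)
for q in ((o@X,o@Y),(6,-8.5)): 
  print(best(q,76,(54,56,58,60)))
E
```

```text
[[0.4619, -0.3218], [0.4713, -0.2291], [0.5963, -0.2369], [0.5862, -0.337]]
[ 0.52893232 -0.28119723] 0.12517810302810622 0.1006427359032977
4.835423651140985 -7.352916637787953
[(np.float32(2.4624557), 65, 56, 6, 4, 1.5, 2.5, 8), (np.float32(1.5561447), 65, 58, 6, 4, 2.5, 1.6, 8), (np.float32(1.5561447), 65, 54, 6, 2, 2.5, 1.6, 8), (np.float32(1.3924599), 70, 56, 6, 4, 1.5, 1.4, 14)]
[(np.float32(1.3153725), 65, 56, 6, 4, 1.5, 1.3, 6), (np.float32(0.40906143), 65, 58, 6, 4, 2.5, 0.4, 6), (np.float32(0.40906143), 65, 54, 6, 2, 2.5, 0.4, 6), (np.float32(0.24537659), 70, 56, 6, 4, 1.5, 0.2, 12)]
```

>>> drive_tool(
  commands=[
    {"tx": 0.009, "ty": -0.006, "tz": -0.05, "turn": -0.278, "hand": 0.386},
    {"tx": 0.009, "ty": -0.006, "tz": -0.1, "turn": -0.278, "hand": 0.386},
    {"tx": 0.009, "ty": -0.006, "tz": -0.15, "turn": -0.278, "hand": 0.386},
    {"tx": 0.009, "ty": -0.006, "tz": -0.1975, "turn": -0.278, "hand": 0.386},
    {"tx": 0.009, "ty": -0.006, "tz": -0.1975, "turn": -0.278, "hand": 0.386},
    {"tx": 0.009, "ty": -0.006, "tz": -0.1975, "turn": -0.278, "hand": 0.386},
    {"tx": 0.009, "ty": -0.006, "tz": -0.1975, "turn": -0.278, "hand": 0.386},
  ],
)

```text
time_s: 9.4
tcp_pos: [0.5302, -0.2855, 0.242]
eef_rot: [180.0, 0.2, 149.2]
contact_force: [0.1, -0.4, 0.4]
gripper_width: 0.0542
gripper_force: 0.0
```

>>> drive_tool(
  commands=[
    {"tx": 0, "ty": 0.001, "tz": -0.06, "turn": 0, "hand": 0.386},
    {"tx": 0, "ty": 0.001, "tz": -0.12, "turn": 0, "hand": 0.386},
    {"tx": 0, "ty": 0.001, "tz": -0.17, "turn": 0, "hand": 0.386},
    {"tx": 0, "ty": 0.001, "tz": -0.19, "turn": 0, "hand": 0.386},
    {"tx": 0, "ty": 0.001, "tz": -0.2, "turn": 0, "hand": 0.386},
    {"tx": 0, "ty": 0.001, "tz": -0.2, "turn": 0, "hand": 0.386},
  ],
)

```text
time_s: 10.0
tcp_pos: [0.53, -0.2847, 0.1209]
eef_rot: [180.0, 0.1, 149.2]
contact_force: [-0.1, -0.3, 0.8]
gripper_width: 0.0536
gripper_force: 0.0
```

>>> drive_tool(
  commands=[
    {"tx": 0, "ty": 0, "tz": -0.005, "turn": 0, "hand": 0.386},
    {"tx": 0, "ty": 0, "tz": -0.01, "turn": 0, "hand": 0.386},
    {"tx": 0, "ty": 0, "tz": -0.015, "turn": 0, "hand": 0.386},
    {"tx": 0, "ty": 0, "tz": -0.02, "turn": 0, "hand": 0.386},
    {"tx": 0, "ty": 0, "tz": -0.02, "turn": 0, "hand": 0.386},
  ],
)

```text
time_s: 10.5
tcp_pos: [0.529, -0.2843, 0.1076]
eef_rot: [-180.0, -0.0, 149.2]
contact_force: [-0.6, 0.4, -0.4]
gripper_width: 0.0536
gripper_force: 0.0
```

>>> drive_tool(
  commands=[
    {"tx": 0, "ty": 0, "tz": -0.004, "turn": 0, "hand": 0.386},
    {"tx": 0, "ty": 0, "tz": -0.006, "turn": 0, "hand": 0.386},
    {"tx": 0, "ty": 0, "tz": -0.006, "turn": 0, "hand": 0.6},
    {"tx": 0, "ty": 0, "tz": -0.006, "turn": 0, "hand": 1},
    {"tx": 0, "ty": 0, "tz": -0.006, "turn": 0, "hand": 1},
    {"tx": 0, "ty": 0, "tz": -0.006, "turn": 0, "hand": 1},
  ],
  grip_force=20,
)

```text
time_s: 11.1
tcp_pos: [0.5292, -0.2844, 0.1044]
eef_rot: [180.0, -0.0, 149.2]
contact_force: [-0.0, -0.9, -0.6]
gripper_width: 0.0442
gripper_force: 19.9
```

>>> drive_tool(
  commands=[
    {"tx": 0, "ty": 0, "tz": 0.01, "turn": 0, "hand": 1},
    {"tx": 0, "ty": 0, "tz": 0.03, "turn": 0, "hand": 1},
    {"tx": 0, "ty": 0, "tz": 0.06, "turn": 0, "hand": 1},
    {"tx": 0, "ty": 0, "tz": 0.1, "turn": 0, "hand": 1},
    {"tx": 0, "ty": 0, "tz": 0.14, "turn": 0, "hand": 1},
    {"tx": 0, "ty": 0, "tz": 0.18, "turn": 0, "hand": 1},
    {"tx": 0, "ty": 0, "tz": 0.23, "turn": 0, "hand": 1},
    {"tx": 0, "ty": 0, "tz": 0.28, "turn": 0, "hand": 1},
    {"tx": 0, "ty": 0, "tz": 0.33, "turn": 0, "hand": 1},
    {"tx": 0, "ty": 0, "tz": 0.36, "turn": 0, "hand": 1},
  ],
  grip_force=25,
)

```text
time_s: 12.1
tcp_pos: [0.5296, -0.2848, 0.3246]
eef_rot: [180.0, 0.2, 149.2]
contact_force: [0.4, -0.1, -1.4]
gripper_width: 0.0438
gripper_force: 24.9
```

>>> drive_tool(
  commands=[
    {"tx": -0.003, "ty": 0.02, "tz": 0, "turn": 0, "hand": 1},
    {"tx": -0.011, "ty": 0.06, "tz": 0, "turn": 0, "hand": 1},
    {"tx": -0.02, "ty": 0.11, "tz": 0, "turn": 0, "hand": 1},
    {"tx": -0.03, "ty": 0.16, "tz": 0, "turn": 0, "hand": 1},
    {"tx": -0.04, "ty": 0.21, "tz": 0, "turn": 0, "hand": 1},
    {"tx": -0.048, "ty": 0.26, "tz": 0, "turn": 0, "hand": 1},
    {"tx": -0.057, "ty": 0.31, "tz": 0, "turn": 0, "hand": 1},
    {"tx": -0.067, "ty": 0.36, "tz": 0, "turn": 0, "hand": 1},
    {"tx": -0.076, "ty": 0.41, "tz": 0, "turn": 0, "hand": 1},
    {"tx": -0.085, "ty": 0.46, "tz": 0, "turn": 0, "hand": 1},
  ],
)

```text
time_s: 13.1
tcp_pos: [0.4772, -0.0071, 0.3206]
eef_rot: [180.0, -0.0, 149.2]
contact_force: [0.0, -0.5, -1.7]
gripper_width: 0.0443
gripper_force: 24.9
```

>>> drive_tool(
  commands=[
    {"tx": -0.009, "ty": 0.05, "tz": 0, "turn": 0, "hand": 1},
    {"tx": -0.018, "ty": 0.1, "tz": 0, "turn": 0, "hand": 1},
    {"tx": -0.028, "ty": 0.15, "tz": 0, "turn": 0, "hand": 1},
    {"tx": -0.037, "ty": 0.2, "tz": 0, "turn": 0, "hand": 1},
    {"tx": -0.046, "ty": 0.25, "tz": 0, "turn": 0, "hand": 1},
    {"tx": -0.055, "ty": 0.3, "tz": 0, "turn": 0, "hand": 1},
    {"tx": -0.065, "ty": 0.35, "tz": 0, "turn": 0, "hand": 1},
    {"tx": -0.075, "ty": 0.4, "tz": 0, "turn": 0, "hand": 1},
    {"tx": -0.084, "ty": 0.45, "tz": 0, "turn": 0, "hand": 1},
    {"tx": -0.09, "ty": 0.48, "tz": 0, "turn": 0, "hand": 1},
  ],
)

```text
time_s: 14.1
tcp_pos: [0.4313, 0.2753, 0.3203]
eef_rot: [179.9, -0.8, 150.2]
contact_force: [-0.3, -0.4, -1.5]
gripper_width: 0.0439
gripper_force: 24.9
```

>>> drive_tool(
  commands=[
    {"tx": 0, "ty": 0, "tz": 0, "turn": 0, "hand": 1},
    {"tx": 0, "ty": 0, "tz": 0, "turn": 0, "hand": 1},
    {"tx": 0, "ty": 0, "tz": 0, "turn": 0, "hand": 1},
  ],
)

```text
time_s: 14.4
tcp_pos: [0.4323, 0.2727, 0.3203]
eef_rot: [179.9, -0.8, 149.9]
contact_force: [-0.3, 0.9, -0.5]
gripper_width: 0.0439
gripper_force: 24.9
```

```bash
python3 - <<'E'
from h import *
c=cap('side','s4.png'); print(r.get_state()['tcp_pos'])
for l in('jar','board'):
  for d in r.trace(l,'side')[:2]: print(l,d['score'],d['extent'])
a=cv2.imread('pics/s4.png'); cv2.imwrite('pics/s4c.png',cv2.resize(a[120:360,180:500],None,fx=2.5,fy=2.5,interpolation=2))
E
```

```text
[0.43236851 0.27270027 0.32039394]
jar 0.81 [424.6, 206.8, 444.8, 240.5]
jar 0.36 [426.4, 328.2, 456.7, 358.2]
board 0.63 [390.6, 244.9, 470.4, 307.6]
```

View pics/s4c.png

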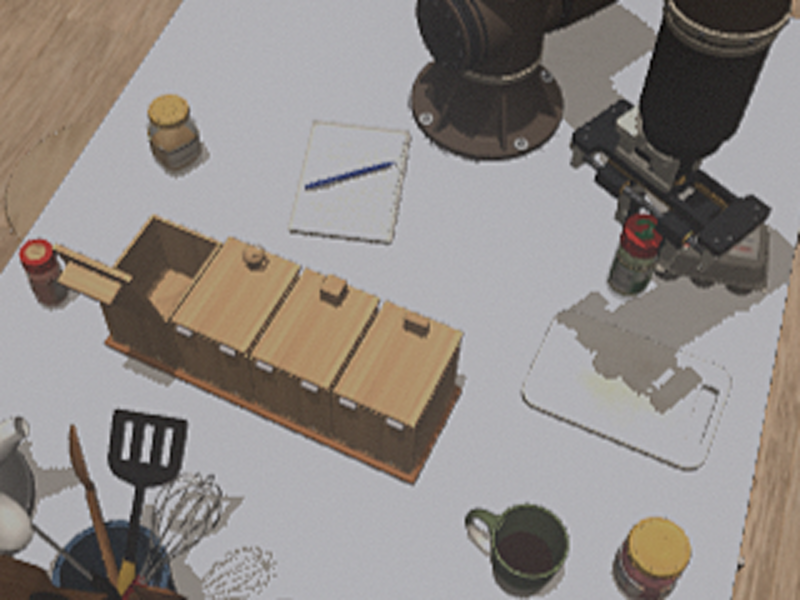

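The jar hangs upright at crop (635,255), the bin lid is open at (95,270), and the board is below the jar.

```bash
python3 - <<'E'
from h import *
s=r.get_state(); print(s['joints'],s['eef_rot'])
E
```

```text
[  53.66822598    2.23797282  -10.08485236   -0.77858247  -77.65533455
 -173.60612097] [179.89467956  -0.75360239 149.89648548]
```

>>> drive_tool(
  commands=[
    {"tx": -0.005, "ty": 0.01, "tz": 0, "turn": 0.08, "hand": 1},
    {"tx": -0.01, "ty": 0.02, "tz": 0, "turn": 0.16, "hand": 1},
    {"tx": -0.01, "ty": 0.02, "tz": -0.04, "turn": 0.25, "hand": 1},
    {"tx": -0.01, "ty": 0.02, "tz": -0.09, "turn": 0.25, "hand": 1},
    {"tx": -0.01, "ty": 0.02, "tz": -0.14, "turn": 0.25, "hand": 1},
    {"tx": -0.01, "ty": 0.02, "tz": -0.19, "turn": 0.25, "hand": 1},
    {"tx": -0.01, "ty": 0.02, "tz": -0.24, "turn": 0.25, "hand": 1},
    {"tx": -0.01, "ty": 0.02, "tz": -0.28, "turn": 0.25, "hand": 1},
    {"tx": -0.01, "ty": 0.02, "tz": -0.31, "turn": 0.25, "hand": 1},
    {"tx": -0.01, "ty": 0.02, "tz": -0.33, "turn": 0.25, "hand": 1},
  ],
)

```text
time_s: 15.55
tcp_pos: [0.4262, 0.2848, 0.121]
eef_rot: [180.0, -0.8, 172.4]
contact_force: [-0.4, -0.7, -1.0]
gripper_width: 0.0442
gripper_force: 24.9
```

>>> drive_tool(
  commands=[
    {"tx": 0, "ty": 0, "tz": 0, "turn": 0, "hand": 1},
    {"tx": 0, "ty": 0, "tz": 0, "turn": 0, "hand": 1},
    {"tx": 0, "ty": 0, "tz": 0, "turn": 0, "hand": 1},
  ],
)

```text
time_s: 15.85
tcp_pos: [0.427, 0.2861, 0.1234]
eef_rot: [179.8, -0.7, 172.5]
contact_force: [0.1, -0.6, -1.3]
gripper_width: 0.0439
gripper_force: 24.9
```

>>> drive_tool(
  commands=[
    {"tx": 0, "ty": 0, "tz": -0.01, "turn": 0, "hand": 1},
    {"tx": 0, "ty": 0, "tz": -0.02, "turn": 0, "hand": 1},
    {"tx": 0, "ty": 0, "tz": -0.028, "turn": 0, "hand": 1},
    {"tx": 0, "ty": 0, "tz": -0.034, "turn": 0, "hand": 1},
    {"tx": 0, "ty": 0, "tz": -0.034, "turn": 0, "hand": 1},
    {"tx": 0, "ty": 0, "tz": -0.034, "turn": 0, "hand": 1},
  ],
)

```text
time_s: 16.45
tcp_pos: [0.4264, 0.2856, 0.1017]
eef_rot: [179.9, -0.8, 172.5]
contact_force: [0.2, -0.6, -0.2]
gripper_width: 0.044
gripper_force: 24.9
```

>>> drive_tool(
  commands=[
    {"tx": 0, "ty": 0, "tz": -0.001, "turn": 0, "hand": 1},
    {"tx": 0, "ty": 0, "tz": -0.002, "turn": 0, "hand": 1},
    {"tx": 0, "ty": 0, "tz": -0.003, "turn": 0, "hand": 1},
    {"tx": 0, "ty": 0, "tz": -0.003, "turn": 0, "hand": 1},
  ],
)

```text
time_s: 16.85
tcp_pos: [0.4266, 0.2857, 0.1003]
eef_rot: [179.9, -0.7, 172.5]
contact_force: [-0.8, -1.1, 1.6]
gripper_width: 0.0436
gripper_force: 25.0
```

>>> drive_tool(
  commands=[
    {"tx": 0, "ty": 0, "tz": 0, "turn": 0, "hand": 0.45},
    {"tx": 0, "ty": 0, "tz": 0, "turn": 0, "hand": 0.3},
    {"tx": 0, "ty": 0, "tz": 0, "turn": 0, "hand": 0},
    {"tx": 0, "ty": 0, "tz": 0, "turn": 0, "hand": 0},
    {"tx": 0, "ty": 0, "tz": 0, "turn": 0, "hand": 0},
    {"tx": 0, "ty": 0, "tz": 0.03, "turn": 0, "hand": 0},
    {"tx": 0, "ty": 0, "tz": 0.09, "turn": 0, "hand": 0},
    {"tx": 0, "ty": 0, "tz": 0.16, "turn": 0, "hand": 0},
    {"tx": 0, "ty": 0, "tz": 0.24, "turn": 0, "hand": 0},
    {"tx": 0, "ty": 0, "tz": 0.3, "turn": 0, "hand": 0},
  ],
)

```text
time_s: 17.85
tcp_pos: [0.4267, 0.2857, 0.2832]
eef_rot: [179.8, -0.7, 172.5]
contact_force: [1.1, 0.6, -0.1]
gripper_width: 0.0876
gripper_force: 0.0
```

```bash
python3 - <<'E'
from h import *
cap('side','s5.png'); s=r.get_state(); print(s['time_s'],s['tcp_pos'],s['gripper_width'])
for d in r.trace('jar','side')[:2]: print(d['score'],d['extent'])
a=cv2.imread('pics/s5.png'); cv2.imwrite('pics/s5c.png',cv2.resize(a[120:360,180:500],None,fx=2.5,fy=2.5,interpolation=2))
E
```

```text
17.9 [0.42878177 0.28704569 0.28902561] 0.0875823599447139
```

View pics/s5c.png

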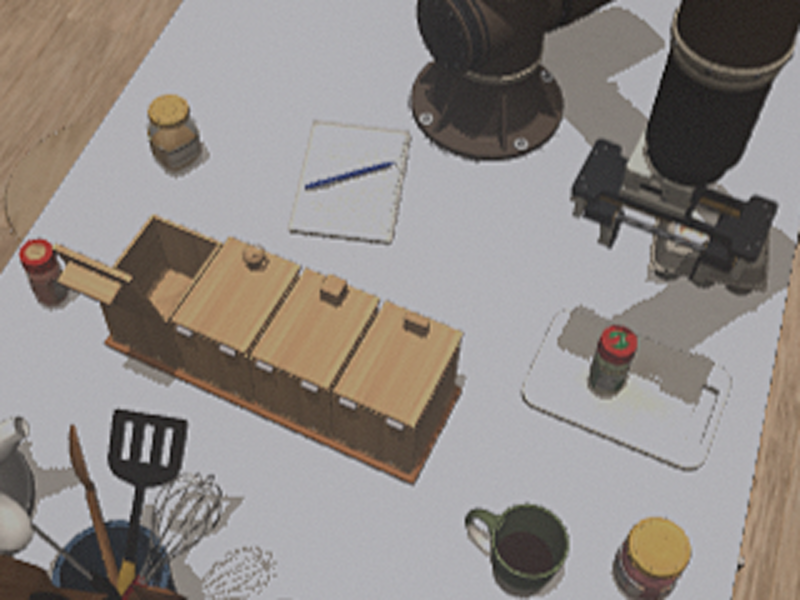

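The jar stands upright on the board at crop (612,360). The lid is leaning back and the other three lids are shut; the bystanders show no change.

```bash
python3 -c "
from plant import r
print(r.close_job())"
```

```text
the job is handed in; nothing more can be done
None
```

The job is handed in: the long-grip lid stands open past upright on its own, the spice jar stands upright on the chopping board, and the last picture shows the other three bins shut and the bystanders undisturbed.

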